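# Put the mill's cleaned parts back on their outlines

### The arm

A 6-joint arm with a two-finger parallel gripper is mounted at the origin on the work surface. World frame = base frame: x ahead of the robot, y to its left, z up, the work surface at z = 0. Lengths are in mm, angles in degrees, forces in N, time in s.
With the tool pointing down it reaches from about 325 to 925 mm from the base axis. Payload 3.1 kg.
Tool frame: the origin (TCP) lies at the very end of the fingers, on their centre line; the grasp point (between the pads) lies grasp_offset behind it (grasp_offset is the distance from the TCP to the grasp point, in mm); z points along the fingers, x is the direction in which the jaws open and shut, and the axes are right-handed (so a half turn about z gives the same grasp; the last joint's range is limited). The gripper opens to 85 mm and grips with 20 to 120 N. Pads are 22 mm wide; open, the fingers measure 114 mm over their backs; the gripper's body (76 mm by 85 mm) begins 54 mm behind the grasp point. The pads swing forward as they close: fully open they stand 13 mm farther back than shut.
Start: joints at [67.598, 12.427, 92.441, -0, 75.132, -6.429], TCP at [171.982, 600.884, 231.3] pointing down, gripper open.
Joint ranges: [-157.48, 157.48], [-44.54, 120.13], [17.64, 146.25], [-64.5, 244.5], [7.68, 150.69], [-147.95, 147.95]. Speed limits (degrees/s): [159.86, 159.86, 180, 180, 180, 180].

### API

Orientations are given as [roll, pitch, yaw] about the fixed x, y, z axes, in that order (R = Rz(yaw) Ry(pitch) Rx(roll)).
In Python, from station import * gives the robot as it stands. Calls block until the motion is done:
- goto(position, orientation): joint-space move of the TCP to a pose.
- move_l(position, attitude=None, speed=150): straight line of the TCP; attitude=None keeps the orientation; speed is the mean speed in mm/s.
- move_j(angles): joint-space move.
- grip(opening, squeeze=None): finger opening in mm; squeeze is the grip in N (None keeps the last); returns when the fingers have stopped.
- wait(seconds).
- solve_ik(position, orientation): joint angles nearest the present ones, or None.
- get_obs(): the state.
- get_image(name): name is "scene" or "top" or "wrist"; returns the picture (400x640x3 uint8, red, green, blue); there is no depth.
- get_calibration(name): a dict with "fx", "fy", "cx", "cy" (pixels), "R" (3x3) and "t" (3): a world point X has camera coordinates R X + t; the wrist camera has in their place "mount" (4x4, takes a point from camera to tool coordinates, whose origin is the TCP and whose axes are the tool frame's). Camera axes: x right, y down, z forward; pixel columns grow to the right and rows downward; lengths in mm; the calibration is good to about 2 mm. A picture is of the moment at which its call begins: read the wrist's pose just before it. get_calibration takes no time and is no camera call.
A pose or a line that the arm cannot do raises Unreachable and nothing moves.
- sign_off(): hands the job in, once; it reports no verdict.
Trained networks look in the newest picture that a camera, given by its name, has taken for a name from the list of things; names that differ only in an ending like _2 or _b are one class to them, and where a whole thing is asked for, a point or a joint stands for the part that bears it (a point fixed in the world has none). Each returns a list of dicts, best first, with "score" (0 to 1); they miss things now and then, are a little off and sometimes report something else, mostly with a low value. They report only what shows in the picture. A call takes as long as a camera call. They do not tell look-alikes from the thing itself.
- spot_in(name, camera): "extent" ([centre column, centre row, width, height] in pixels, round what is visible of it).
- regions_of(name, camera): "region" (400x640 bool, what is visible of it) and "extent" ([centre column, centre row, width, height] in pixels, round what is visible of it).
The state is a dict: "t": time; "joint_pos": joint angles; "qvel": joint speeds; "effort": joint torques, N m; "tcp_pos": TCP position; "ee_rot": TCP orientation; "wrist_force": force on the tool from outside, world axes, zero at the start; "moment": the same for the moment, N m; "grip_width": finger opening in mm.
Only numpy, scipy, OpenCV 4.12 (cv2) and the standard library are available. Lean on these libraries where they do the work, as an engineer would, in place of code of your own. Each camera call takes 0.05 s, during which the arm holds its last target.

### The job

Put the four cleaned parts of the cutting mill away: set the rotor, the feed pusher, the ring sieve and the knife bar each on the blue pad whose white outline has its shape, upright, centred and turned so that it covers the outline. Set each part down rather than dropping it, let go of it, and leave the test sieve and the sample jar where they stand.

Things in the scene. Friction and masses are not known exactly. Their poses are not given: they have to be found in the camera images.
- rotor: (mm) Cutting rotor of the mill: flat cross of two dark steel blades, each 90 long x 16 wide x 18 high, along its own x and y axes, with a square brass hub 30 x 30, faces square to x and y, standing in the middle and rising to 60 above the underside. About 0.35 to 0.6 kg. Loose. Origin at the centre of its underside, z up. Pick it up by the hub.
- pusher: (mm) Feed pusher: green square plastic base 56 x 56 x 20 high, with an upright black square grip 24 x 24 in its middle rising to 64 above the underside, all faces square to its x and y. About 0.2 kg. Loose. Origin at the centre of its underside, z up.
- ring_sieve: (mm) Ring sieve: plain brass ring, 60 outside diameter, 44 inside diameter, 35 high, open at both ends, lying with its axis upright (z), rows of small dark holes around its outside. About 0.2 kg. Loose. Origin at the centre of its underside, z up (in the middle of the opening).
- knife_bar: (mm) Knife bar: steel bar 100 long (its x) x 26 wide (its y) x 28 high, red stripe and three dark bolt heads on top. About 0.25 to 0.45 kg; either end may point either way. Loose. Origin at the centre of its underside, z up.
- pad_rotor: (mm) Fixed flat round pad of blue plastic, 120 mm in diameter and 4 mm thick, lying on the table, with a flat white outline: a cross of two strips 94 x 20 along its x and y, for the rotor. Origin at the centre of its underside, z up; the outline is centred on it.
- pad_pusher: (mm) Fixed flat round pad of blue plastic, 120 mm in diameter and 4 mm thick, lying on the table, with a flat white outline: a filled square 60 x 60, sides along its x and y, for the pusher. Origin at the centre of its underside, z up; the outline is centred on it.
- pad_ring: (mm) Fixed flat round pad of blue plastic, 120 mm in diameter and 4 mm thick, lying on the table, with a flat white outline: a ring of 64 outside and 40 inside diameter, for the ring sieve. Origin at the centre of its underside, z up; the outline is centred on it.
- pad_bar: (mm) Fixed flat round pad of blue plastic, 120 mm in diameter and 4 mm thick, lying on the table, with a flat white outline: a long rectangle 104 (its x) x 30 (its y), for the knife bar. Origin at the centre of its underside, z up; the outline is centred on it.
- sieve: (mm) Bystander: round steel test sieve, an open pan 100 in diameter and 40 high, loose, standing on the table just beyond the work. Origin at the centre of its underside. Leave alone.
- jar: (mm) Bystander: sample jar, 60 in diameter and 70 high, orange lid, loose, standing on the table just beyond the work. Origin at the centre of its underside. Leave alone.
Things that resemble listed ones, but are neither listed nor needed, are in the scene too. What is meant by the pusher is not yellow, and is the larger of those in its own colour.

How it is judged (in metres and radians):
At the end, for the whole second after the job is handed in: Each part rests released and still on the pad of its shape: centre within 12 mm of the pad's, underside 1 to 8 mm above the pad's underside, upright within 0.08 rad, turned within 0.21 rad of the outline (rotor, pusher: any quarter turn; bar: either way round; ring: any) (horizontal distance between rotor and pad_rotor below 0.012 m and z of rotor in the frame of pad_rotor between 0.001 and 0.008 m and angle between each of rotor, pusher, ring_sieve, knife_bar's own z axis and vertical below 0.08 rad and linear speed of each of rotor, pusher, ring_sieve, knife_bar below 0.02 m/s and (angle between the x axis of rotor and the x axis of pad_rotor, either way round below 0.21 rad or angle between the x axis of rotor and the y axis of pad_rotor, either way round below 0.21 rad) and horizontal distance between pusher and pad_pusher below 0.012 m and z of pusher in the frame of pad_pusher between 0.001 and 0.008 m and (angle between the x axis of pusher and the x axis of pad_pusher, either way round below 0.21 rad or angle between the x axis of pusher and the y axis of pad_pusher, either way round below 0.21 rad) and horizontal distance between ring_sieve and pad_ring below 0.012 m and z of ring_sieve in the frame of pad_ring between 0.001 and 0.008 m and horizontal distance between knife_bar and pad_bar below 0.012 m and z of knife_bar in the frame of pad_bar between 0.001 and 0.008 m and angle between the x axis of knife_bar and the x axis of pad_bar, either way round below 0.21 rad); the robot touches nothing.
It fails at once if the sieve is pushed from its place (more than 20 mm) (distance of sieve from where it was at the start of the episode above 0.02 m).
It fails at once if the jar is pushed from its place (more than 20 mm) (distance of jar from where it was at the start of the episode above 0.02 m).
It fails at once if a part is dropped: out of the fingers with its underside more than 35 mm above the table ((height (world z) of rotor above 0.035 m and contact force between rotor and the fingers below 0.01 N) or (height (world z) of pusher above 0.035 m and contact force between pusher and the fingers below 0.01 N) or (height (world z) of ring_sieve above 0.035 m and contact force between ring_sieve and the fingers below 0.01 N) or (height (world z) of knife_bar above 0.035 m and contact force between knife_bar and the fingers below 0.01 N)).
It also fails if it takes over 112 s, if anything falls off the work surface, if the arm or the gripper's body presses on something with over 40 N, if the wrist force passes 120 N, or if a joint passes its speed limit or range.

## Working session

There is one attempt and no reset: what is moved stays moved. The work goes in short steps, each a Python script; the robot and the scene stay as the last script left them, time stands still between calls to the robot, and variables do not carry over. Pictures are saved under pics/ and viewed, and the job is handed in when it is done.

```bash
ls; mkdir -p pics; python3 - <<'E'
from station import *
import cv2
o=get_obs();print({k:o[k] for k in('t','tcp_pos','ee_rot','grip_width')})
for n in("scene","top","wrist"):
    im=get_image(n);cv2.imwrite(f"pics/a_{n}.png",im[:,:,::-1]);print(n,get_calibration(n))
E
```

```text
pics
{'t': 0.0, 'tcp_pos': array([171.65745941, 600.09911711, 229.92226796]), 'ee_rot': array([-1.79984627e+02,  1.40628991e-01,  7.40279573e+01]), 'grip_width': 85.20545134485718}
scene {'fx': 392.80647460157127, 'fy': 392.80647460157127, 'cx': 317.160718598221, 'cy': 199.0402615988194, 'R': array([[ 0.90039442,  0.43492946, -0.01123593],
       [ 0.33289792, -0.70533591, -0.62584362],
       [-0.28012293,  0.55976568, -0.77986763]]), 't': array([-468.31044818, -147.82325705, 1167.55131288])}
top {'fx': 418.3914752118569, 'fy': 418.3914752118569, 'cx': 323.2601721961245, 'cy': 200.27298800199918, 'R': array([[-0.02195013, -0.99965502, -0.014423  ],
       [-0.98719956,  0.02395166, -0.15768116],
       [ 0.15797222,  0.01077726, -0.98738474]]), 't': array([  14.16251982,  533.24209128, 1193.25025469])}
wrist {'fx': 330.9964162804787, 'fy': 330.9964162804787, 'cx': 316.5713224995761, 'cy': 198.82659890566, 'mount': array([[ 9.99999770e-01, -6.37038588e-04,  2.30744246e-04,
         6.60264602e-01],
       [ 5.51594811e-04,  9.63213485e-01,  2.68736819e-01,
        -6.79999446e+01],
       [-3.93451693e-04, -2.68736630e-01,  9.63213616e-01,
        -1.42199093e+02],
       [ 0.00000000e+00,  0.00000000e+00,  0.00000000e+00,
         1.00000000e+00]])}
```

View pics/a_scene.png

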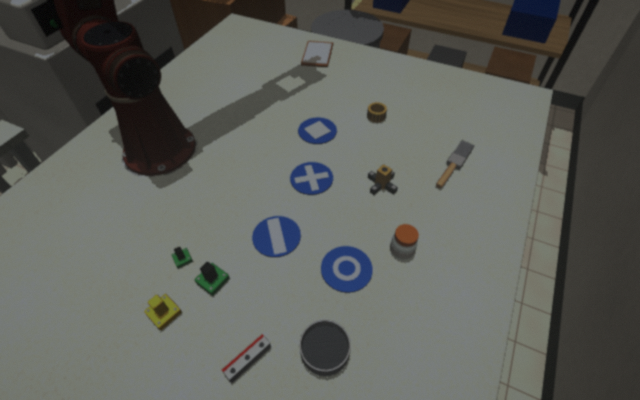

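View pics/a_top.png

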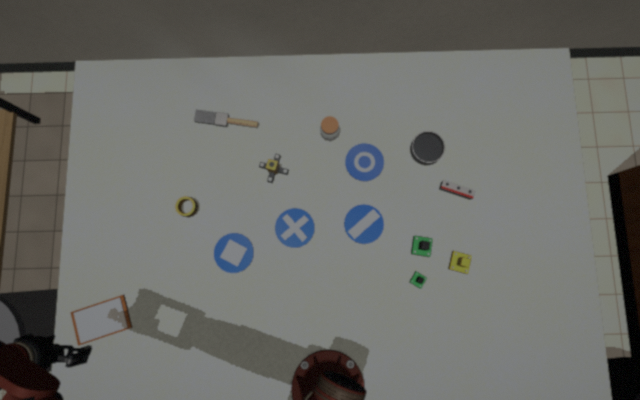

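View pics/a_wrist.png

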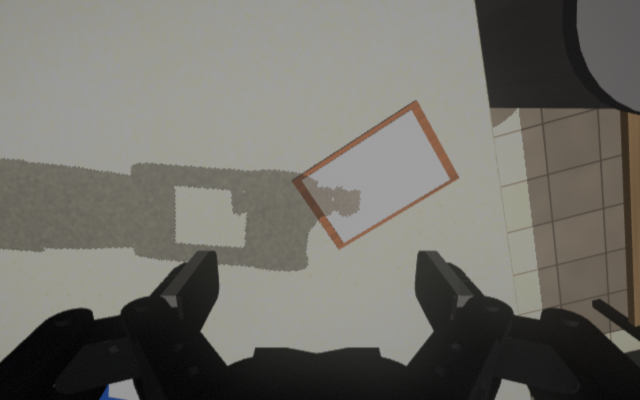

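```bash
cat > h.py <<'E'
from station import *
import numpy as np, cv2, station
from scipy.optimize import minimize
from scipy.spatial.transform import Rotation as Rn
NAMES=["rotor","pusher","ring_sieve","knife_bar","pad_rotor","pad_pusher","pad_ring","pad_bar","sieve","jar"]
def cam(name,obs=None):
    c=get_calibration(name);K=np.array([[c['fx'],0,c['cx']],[0,c['fy'],c['cy']],[0,0,1]])
    if name!="wrist": return K,np.array(c['R']),np.array(c['t'])
    T=np.eye(4);T[:3,:3]=Rn.from_euler('xyz',obs['ee_rot'],degrees=True).as_matrix();T[:3,3]=obs['tcp_pos']
    W=np.linalg.inv(T@np.array(c['mount']));return K,W[:3,:3],W[:3,3]
def proj(C,X):
    K,R,t=C;p=(np.asarray(X)@R.T+t)@K.T;return p[:,:2]/p[:,2:]
def back(C,uv,z):
    K,R,t=C;d=R.T@np.linalg.solve(K,[uv[0],uv[1],1.]);o=-R.T@t;return o+d*(z-o[2])/d[2]
def box(lx,ly,z0,z1): return np.array([[x,y,z] for x in(-lx/2,lx/2) for y in(-ly/2,ly/2) for z in(z0,z1)])
def cyl(r,z0,z1):
    a=np.linspace(0,2*np.pi,48,endpoint=False);c=np.c_[r*np.cos(a),r*np.sin(a)]
    return np.vstack([np.c_[c,np.full(48,z)] for z in(z0,z1)])
M={"rotor":[box(90,16,0,18),box(16,90,0,18),box(30,30,0,60)],"pusher":[box(56,56,0,20),box(24,24,0,64)],
"ring_sieve":[cyl(30,0,35)],"knife_bar":[box(100,26,0,28)],
"pad_rotor":[box(94,20,4,4),box(20,94,4,4)],"pad_pusher":[box(60,60,4,4)],"pad_ring":[cyl(32,4,4)],"pad_bar":[box(104,30,4,4)],"sieve":[cyl(50,0,40)],"jar":[cyl(30,0,70)]}
S=4
def render(C,name,p,z0=0):
    m=np.zeros((400*S,640*S),np.uint8);c,s=np.cos(p[2]),np.sin(p[2])
    for b in M[name]:
        X=b@np.array([[c,s,0],[-s,c,0],[0,0,1]])+[p[0],p[1],z0]
        h=cv2.convexHull((proj(C,X)*S+S/2-.5).astype(np.float32));cv2.fillConvexPoly(m,h.round().astype(np.int32),1)
    return cv2.resize(m.astype(np.float32),(640,400),interpolation=cv2.INTER_AREA)
def fit(C,name,mask,x0,z0=0):
    mk=mask.astype(np.float32);best=None
    f=lambda p:1-np.minimum(a:=render(C,name,[p[0],p[1],p[2]/50],z0),mk).sum()/np.maximum(a,mk).sum()
    rnd="ring" in name or name in("sieve","jar")
    cand=sorted((f([x0[0],x0[1],50*y]),y) for y in ([0] if rnd else np.arange(0,np.pi,np.pi/18)))[:1 if rnd else 2]
    for _,y in cand:
        s0=np.array([x0[0],x0[1],y*50]);r=minimize(f,s0,method='Nelder-Mead',options=dict(initial_simplex=[s0,s0+[8,0,0],s0+[0,8,0],s0+[0,0,8]],xatol=.1,fatol=1e-4,maxfev=150))
        if best is None or r.fun<best.fun: best=r
    return best.x[0],best.x[1],np.degrees(best.x[2]/50),1-best.fun
def white(im,reg):
    # white outline inside pad region
    k=cv2.morphologyEx(reg.astype(np.uint8),cv2.MORPH_CLOSE,np.ones((25,25)))
    cs,_=cv2.findContours(k,cv2.RETR_EXTERNAL,cv2.CHAIN_APPROX_NONE);h=cv2.convexHull(max(cs,key=cv2.contourArea))
    k=np.zeros_like(k);cv2.fillConvexPoly(k,h,1);k=cv2.erode(k,np.ones((5,5)))
    r=im[:,:,0].astype(int);b=im[:,:,2].astype(int)
    v=(r>0.65*b)&(k>0)
    v=v.astype(np.uint8);n,l,st,_=cv2.connectedComponentsWithStats(v)
    return l==1+st[1:,4].argmax()
def measure(camera,name,im,C,near=None,z0=0):
    out=[]
    for d in regions_of(name,camera):
        m=d["region"]
        if m.sum()<30: continue
        if name.startswith("pad"):
            m=white(im,m)
            if name=="pad_ring":
                cs,_=cv2.findContours(m.astype(np.uint8),cv2.RETR_EXTERNAL,cv2.CHAIN_APPROX_NONE);k=np.zeros(m.shape,np.uint8);cv2.drawContours(k,cs,-1,1,-1);m=k>0
        if name=="ring_sieve":
            cs,_=cv2.findContours(m.astype(np.uint8),cv2.RETR_EXTERNAL,cv2.CHAIN_APPROX_NONE);k=np.zeros(m.shape,np.uint8);cv2.drawContours(k,cs,-1,1,-1);m=k>0
        ys,xs=np.nonzero(m);x0=back(C,(xs.mean(),ys.mean()),M[name][0][:,2].mean()+z0)
        out.append((round(float(d["score"]),2),[round(float(e)) for e in d["extent"]],int(m.sum()),np.round(fit(C,name,m,x0,z0),2).tolist()))
    return out
E
python3 - <<'E'
import station;print([n for n in dir(station) if not n.startswith('_')], getattr(station,'grasp_offset',None))
from h import *
im=get_image("top");C=cam("top")
for n in NAMES:
    for r in measure("top",n,im,C): print(n,*r)
E
```

```text
['Unreachable', 'get_calibration', 'get_image', 'get_obs', 'goto', 'grasp_offset', 'grip', 'move_j', 'move_l', 'regions_of', 'sign_off', 'solve_ik', 'spot_in', 'wait'] 18.700000000000003
rotor 0.78 [273, 167, 32, 24] 379 [642.49, 152.58, 72.35, 0.92]
pusher 0.9 [423, 246, 22, 23] 404 [394.59, -286.61, 79.54, 0.94]
pusher 0.56 [461, 262, 23, 22] 360 [344.55, -395.77, 76.84, 0.85]
pusher 0.48 [418, 279, 18, 20] 206 [300.4, -268.95, 71.53, 0.5]
ring_sieve 0.59 [329, 129, 22, 20] 342 [761.28, -21.55, 9.5, 0.92]
ring_sieve 0.55 [188, 208, 21, 20] 351 [527.71, 417.05, 6.03, 0.88]
knife_bar 0.67 [458, 190, 36, 19] 377 [560.26, -400.51, 69.2, 0.93]
pad_rotor 0.9 [296, 229, 37, 40] 416 [458.86, 91.3, 38.98, 0.9]
pad_rotor 0.48 [328, 127, 23, 21] 244 [766.2, -21.21, -1.4, 0.47]
pad_pusher 0.9 [232, 253, 42, 39] 434 [388.39, 275.34, 61.31, 0.94]
pad_ring 0.8 [364, 162, 38, 35] 362 [658.22, -126.14, -2.51, 0.93]
pad_bar 0.93 [363, 224, 40, 44] 359 [465.66, -118.59, 130.14, 0.92]
sieve 0.96 [425, 148, 34, 36] 924 [690.42, -317.13, 13.66, 0.93]
jar 0.85 [329, 127, 21, 20] 369 [755.12, -23.02, 10.04, 0.83]
jar 0.22 [426, 149, 31, 37] 962 [692.43, -324.88, 5.64, 0.5]
```

```bash
cat > survey.py <<'E'
from h import *
import json
co={"pad_pusher":(388,275,61),"ring_sieve":(528,417,None),"rotor":(642,152,72),"pad_rotor":(459,91,39),"pad_ring":(658,-126,None),"pad_bar":(466,-119,130),"pusher":(395,-287,79.5),"knife_bar":(560,-400,69)}
res={};tiles=[]
for n,(x,y,a) in co.items():
    b=np.degrees(np.arctan2(y,x))+0
    goto([x,y,170],[180,0,b+0]);wait(0.15)
    o=get_obs();im=get_image("wrist");C=cam("wrist",o)
    rs=measure("wrist",n,im,C)
    print(n,round(o['t'],1),np.round(o['tcp_pos'],1),o['joint_pos'][5].round())
    for r in rs: print("   ",*r)
    rs=[r for r in rs if np.hypot(r[3][0]-x,r[3][1]-y)<30]
    v=im.copy()
    if rs:
        r=max(rs,key=lambda r:r[3][3]);res[n]=r[3]
        e=render(C,n,[r[3][0],r[3][1],np.radians(r[3][2])])>.5
        cs,_=cv2.findContours(e.astype(np.uint8),cv2.RETR_EXTERNAL,cv2.CHAIN_APPROX_NONE);cv2.drawContours(v,cs,-1,(255,0,255),1)
    cv2.putText(v,n,(10,30),0,1,(255,0,0),2);tiles.append(v)
json.dump(res,open("res.json","w"))
for k in(0,4):
    g=np.vstack([np.hstack(tiles[k:k+2]),np.hstack(tiles[k+2:k+4])]);cv2.imwrite(f"pics/sv{k}.png",cv2.resize(g,(800,500),interpolation=cv2.INTER_AREA)[:,:,::-1])
E
python3 survey.py
```

```text
pad_pusher 2.3 [388.  276.  170.3] -8.0
    0.56 [317, 177, 128, 118] 4007 [386.86, 274.57, 61.06, 0.97]
ring_sieve 3.4 [527.1 416.  170.2] -6.0
    0.94 [318, 188, 69, 74] 3779 [527.03, 414.85, -0.36, 0.96]
rotor 4.7 [641.5 153.8 170. ] -6.0
    0.72 [316, 185, 89, 89] 3972 [641.76, 152.92, 73.26, 0.96]
pad_rotor 5.8 [461.   91.3 170.9] -9.0
    0.68 [311, 177, 129, 122] 3812 [458.0, 90.84, 39.46, 0.96]
pad_ring 7.2 [ 657.6 -124.4  170.3] -6.0
    0.7 [314, 183, 126, 122] 3514 [656.67, -127.1, 5.45, 0.98]
pad_bar 8.2 [ 468.  -119.5  170.9] -8.0
    0.93 [314, 176, 125, 122] 3514 [465.03, -118.27, 130.2, 0.96]
pusher 9.2 [ 395.7 -285.6  169.8] -8.0
    0.86 [318, 186, 79, 78] 3647 [394.75, -285.57, 78.0, 0.94]
    0.67 [339, 301, 68, 83] 3530 [345.22, -395.52, 72.94, 0.93]
    0.6 [227, 227, 44, 42] 1775 [309.64, -270.28, 5.98, 0.44]
    0.44 [268, 24, 130, 48] 4787 [443.83, -146.79, 13.52, 0.73]
knife_bar 10.3 [ 559.  -399.1  170.3] -6.0
    0.83 [319, 184, 54, 112] 3221 [560.3, -400.64, 69.57, 0.95]
```

View pics/sv0.png

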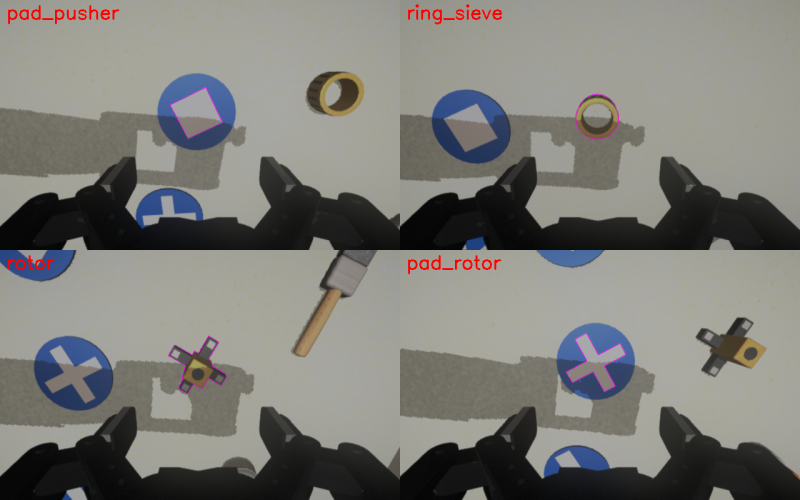

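View pics/sv4.png

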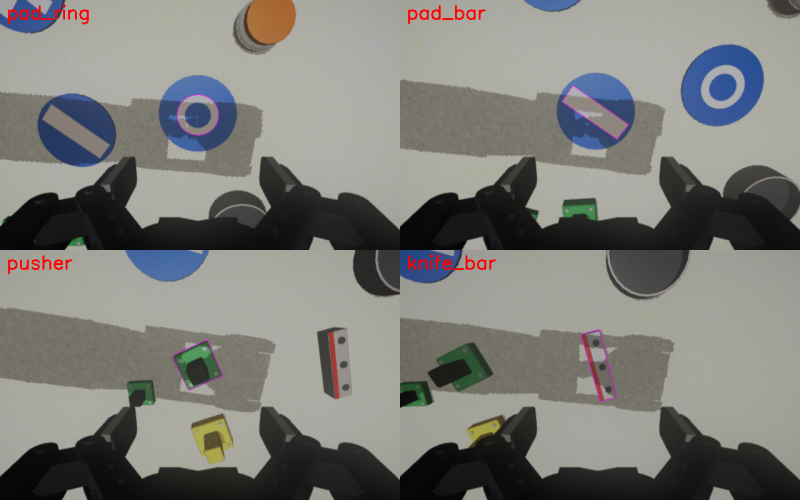

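```bash
cat > pp.py <<'E'
from h import *
import sys,json
def st(tag):
    o=get_obs();print(tag,round(o['t'],1),"tcp",np.round(o['tcp_pos'],1),"rot",np.round(o['ee_rot'],1),"w",round(o['grip_width'],1),"F",np.round(o['wrist_force'],1),"j6",round(o['joint_pos'][5]));return o
def go(p,yaw):
    goto(p,[180,0,yaw])
def pick(x,y,yaw,z,opening=85,squeeze=50):
    grip(opening); go([x,y,150],yaw); move_l([x,y,z+30],[180,0,yaw],200)
    wait(.2);st("above")
    move_l([x,y,z],[180,0,yaw],60);st("down")
    grip(0,squeeze);st("gripped")
    move_l([x,y,z+30],None,80);move_l([x,y,150],None,200);st("lifted")
def place(x,y,yaw,z,opening=85,dz=5):
    go([x,y,150],yaw);wait(.2);st("over")
    move_l([x,y,z+dz+20],[180,0,yaw],200);wait(.2)
    move_l([x,y,z+dz],[180,0,yaw],30);wait(.2);st("set")
E
python3 - <<'E'
from pp import *
x,y=560.3,-400.6
pick(x,y,-20.4,5)
im=get_image("wrist");cv2.imwrite("pics/bar_held.png",im[:,:,::-1])
E
```

```text
above 11.9 tcp [ 561.8 -401.8   37.6] rot [179.9  -0.2 -20.4] w 84.8 F [-0.4 -0.8  0.3] j6 -21
down 12.5 tcp [ 560.1 -400.4    4.4] rot [-180.     0.   -20.4] w 84.9 F [ 0.4 -0.6 -0.7] j6 -21
gripped 13.1 tcp [ 560.6 -400.9    5.5] rot [180.   -0.  -20.4] w 25.0 F [0.1 0.2 2.2] j6 -21
lifted 14.4 tcp [ 559.3 -399.8  148.3] rot [-179.9    0.2  -20.4] w 24.9 F [-0.5 -0.6 -4.6] j6 -21
```

View pics/bar_held.png

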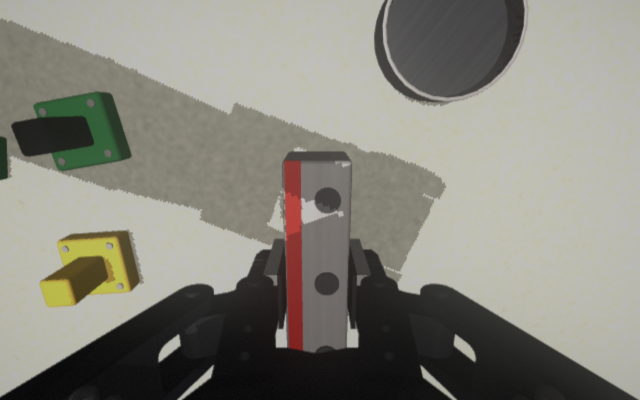

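The bar is held squarely, with its middle bolt at (326,284) between the fingers. Next I set it down.

```bash
cat >> pp.py <<'E'
def release(x,y,z,opening=85,dz=5,name=None,pad=None,tag="x"):
    grip(opening);st("open");move_l([x,y,z+dz+60],None,120);move_l([x,y,170],None,200);wait(.2)
    if name:
        o=get_obs();im=get_image("wrist");C=cam("wrist",o);v=im.copy()
        for n,zz in((name,4),(pad,0)):
            rs=measure("wrist",n,im,C,z0=zz) if n==name else []
            for r in rs: print(n,*r)
        P=json.load(open("res.json"))[pad];print("pad",P)
        e=render(C,pad,[P[0],P[1],np.radians(P[2])])>.5
        cs,_=cv2.findContours(e.astype(np.uint8),cv2.RETR_EXTERNAL,cv2.CHAIN_APPROX_NONE);cv2.drawContours(v,cs,-1,(255,0,255),1)
        cv2.imwrite(f"pics/{tag}.png",v[:,:,::-1])
E
python3 - <<'E'
from pp import *
place(465.0,-118.3,40.2,5)
release(465.0,-118.3,5,name="knife_bar",pad="pad_bar",tag="bar_placed")
E
```

```text
over 15.8 tcp [ 465.8 -119.4  150.3] rot [180.   -0.   40.1] w 25.0 F [ 0.7 -0.6 -2.9] j6 -63
set 17.7 tcp [ 465.1 -118.4   10. ] rot [180.   -0.   40.2] w 24.9 F [-0.2  0.  -4.3] j6 -63
open 18.3 tcp [ 465.1 -118.3   10.1] rot [180.   -0.   40.2] w 85.1 F [ 0.3 -0.2 -0.3] j6 -63
knife_bar 0.59 [320, 188, 34, 116] 3508 [465.46, -117.94, 129.72, 0.96]
pad [465.03, -118.27, 130.2, 0.96]
```

View pics/bar_placed.png

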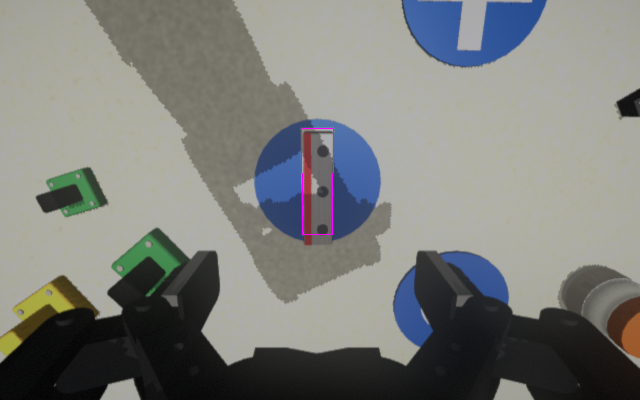

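The bar sits on its outline: the fit is within 1 mm and 0.5° of it. Next is the pusher.

```bash
python3 - <<'E'
from pp import *
pick(394.75,-285.6,-102,27,opening=60,squeeze=45)
place(386.9,274.6,-29,27)
release(386.9,274.6,27,opening=60,name="pusher",pad="pad_pusher",tag="push_placed")
E
```

```text
above 22.9 tcp [ 396.  -286.8   58.8] rot [-1.798e+02 -1.000e-01 -1.020e+02] w 60.1 F [-0.8  0.1  0.3] j6 58
down 23.6 tcp [ 394.6 -285.4   26.6] rot [ 180.    0. -102.] w 60.0 F [0.6 0.4 0.6] j6 58
gripped 24.0 tcp [ 395.2 -286.1   27.6] rot [-179.9   -0.  -102. ] w 23.5 F [-0.  -0.9  1.8] j6 58
lifted 25.2 tcp [ 394.1 -285.   148.9] rot [ 1.799e+02  1.000e-01 -1.020e+02] w 23.3 F [ 0.3  1.  -2.2] j6 58
over 27.4 tcp [387.4 274.1 150. ] rot [-180.    -0.   -29.1] w 23.5 F [-0.3  0.2 -1.3] j6 56
set 29.2 tcp [387.  274.6  32. ] rot [-180.   -0.  -29.] w 23.4 F [-0.5  0.1 -1.6] j6 56
open 29.7 tcp [387.1 274.7  32.2] rot [-180.   -0.  -29.] w 59.9 F [0.  0.2 0.4] j6 56
pusher 0.86 [320, 185, 66, 60] 3908 [386.82, 274.72, 60.65, 0.95]
pad [386.86, 274.57, 61.06, 0.97]
```

View pics/push_placed.png

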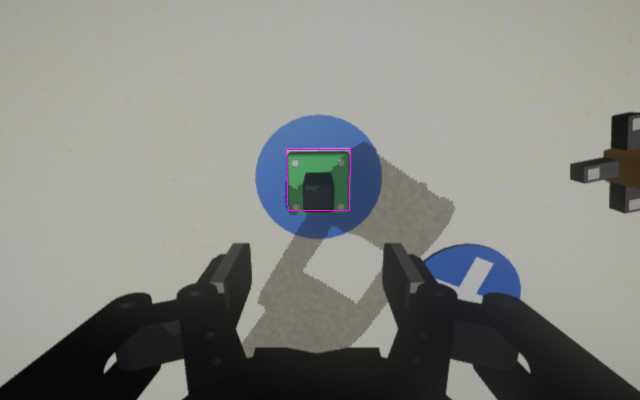

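The pusher is on its square; the magenta outline and the base coincide. Next is the rotor.

```bash
python3 - <<'E'
from pp import *
pick(641.8,152.9,-16.7,26,opening=65,squeeze=60)
place(458.0,90.8,-50.5,26)
release(458.0,90.8,26,opening=60,name="rotor",pad="pad_rotor",tag="rot_placed")
E
```

```text
above 33.3 tcp [643.7 153.3  58.6] rot [-179.9   -0.2  -16.7] w 65.0 F [-0.3  0.4  0.7] j6 24
down 34.0 tcp [641.5 152.9  25.4] rot [180.    0.  -16.7] w 64.9 F [0.1 0.4 0.6] j6 24
gripped 34.4 tcp [642.4 153.1  26.8] rot [-1.80e+02 -1.00e-01 -1.67e+01] w 29.5 F [0.5 0.8 1.8] j6 24
lifted 35.5 tcp [640.9 152.8 149. ] rot [ 1.80e+02  1.00e-01 -1.67e+01] w 29.2 F [ 0.4 -0.8 -3.4] j6 24
over 36.5 tcp [459.6  91.  150.4] rot [-179.9   -0.   -50.5] w 29.2 F [ 0.9  0.4 -3.2] j6 53
set 38.4 tcp [458.   90.8  30.9] rot [-180.    -0.   -50.5] w 29.6 F [ 0.1 -0.3 -4.3] j6 53
open 38.8 tcp [458.5  90.8  31.4] rot [-180.    -0.   -50.5] w 59.7 F [0.5 0.5 0.7] j6 53
rotor 0.76 [320, 182, 95, 98] 4116 [457.49, 91.06, 38.91, 0.96]
pad [458.0, 90.84, 39.46, 0.96]
```

View pics/rot_placed.png

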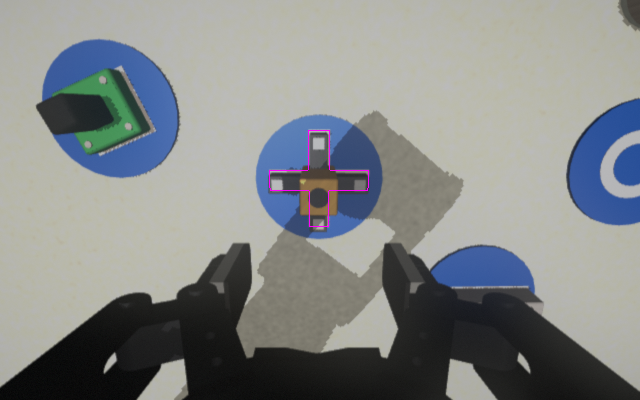

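The rotor covers its cross. The ring is last, with the jaws turned across the direction to the jar when placing.

```bash
python3 - <<'E'
from pp import *
pick(527.0,414.9,38,6,opening=85,squeeze=40)
place(656.7,-126.8,-45,6)
release(656.7,-126.8,6,opening=85,name="ring_sieve",pad="pad_ring",tag="ring_placed")
E
```

```text
above 42.8 tcp [528.6 415.9  38.5] rot [180.   -0.2  38. ] w 84.8 F [ 0.  -0.3  1.3] j6 -6
down 43.5 tcp [526.8 414.7   5.4] rot [-180.    0.   38.] w 85.1 F [ 1.3 -0.9  0.1] j6 -6
gripped 43.8 tcp [527.8 415.4   7.1] rot [ 1.8e+02 -1.0e-01  3.8e+01] w 59.3 F [0.8 0.5 2.7] j6 -6
lifted 45.0 tcp [526.  414.3 148.5] rot [-1.8e+02  1.0e-01  3.8e+01] w 59.3 F [-0.2  0.1 -1.7] j6 -6
over 47.3 tcp [ 656.9 -125.7  150.1] rot [-180.     0.   -44.9] w 59.1 F [-0.  -0.1 -1.2] j6 28
set 49.2 tcp [ 656.6 -126.8   11.1] rot [180.   0. -45.] w 59.2 F [-3.2  1.4  2.7] j6 28
open 49.6 tcp [ 656.9 -126.9   11. ] rot [-180.   -0.  -45.] w 85.0 F [ 0.   0.1 -0.1] j6 28
ring_sieve 0.78 [320, 188, 72, 72] 4041 [656.57, -126.35, 3.5, 0.97]
ring_sieve 0.27 [27, 170, 53, 99] 2139 [454.18, 78.98, 7.25, 0.58]
pad [656.67, -127.1, 5.45, 0.98]
```

View pics/ring_placed.png

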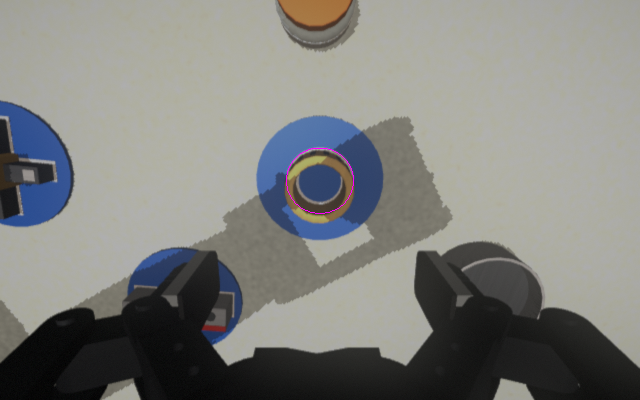

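The ring is on its outline, and the jar and sieve are clear of it. I'll move the arm away, take one last independent look from the top camera, and then hand in.

```bash
python3 - <<'E'
from pp import *
goto([172,600,230],[180,0,74]);wait(.3)
P=json.load(open("res.json"));im=get_image("top");C=cam("top");cv2.imwrite("pics/final_top.png",im[:,:,::-1])
for n,p in(("rotor","pad_rotor"),("pusher","pad_pusher"),("ring_sieve","pad_ring"),("knife_bar","pad_bar"),("sieve",0),("jar",0)):
    for r in measure("top",n,im,C,z0=4 if p else 0): print(n,r[0],r[3],"pad",P.get(p))
E
```

```text
rotor 0.56 [456.92, 91.01, 39.68, 0.82] pad [458.0, 90.84, 39.46, 0.96]
rotor 0.49 [662.77, -116.56, 12.24, 0.38] pad [458.0, 90.84, 39.46, 0.96]
pusher 0.84 [386.84, 274.83, 63.53, 0.91] pad [386.86, 274.57, 61.06, 0.97]
pusher 0.75 [299.97, -261.34, -18.52, 0.39] pad [386.86, 274.57, 61.06, 0.97]
pusher 0.73 [461.6, -116.46, 40.0, 0.18] pad [386.86, 274.57, 61.06, 0.97]
pusher 0.63 [344.4, -394.79, 73.72, 0.94] pad [386.86, 274.57, 61.06, 0.97]
ring_sieve 0.59 [462.64, 95.7, -4.27, 0.3] pad [656.67, -127.1, 5.45, 0.98]
ring_sieve 0.53 [656.2, -126.75, 4.12, 0.95] pad [656.67, -127.1, 5.45, 0.98]
knife_bar 0.6 [466.89, -118.44, 130.67, 0.83] pad [465.03, -118.27, 130.2, 0.96]
sieve 0.73 [691.19, -318.41, -2.4, 0.95] pad None
sieve 0.48 [455.82, 92.56, 2.11, 0.52] pad None
jar 0.63 [753.46, -21.58, -1.47, 0.84] pad None
jar 0.3 [472.65, 109.5, -37.51, 0.19] pad None
jar 0.19 [433.5, -128.81, 38.36, 0.32] pad None
```

View pics/final_top.png

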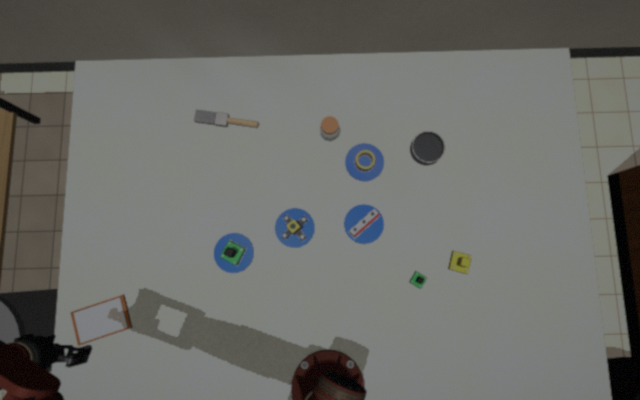

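The top view shows all four parts on their pads: pusher (233,253), rotor (294,228), bar (364,224) and ring (364,161). The sieve at (428,148) and the jar at (330,128) have not moved.

```bash
python3 - <<'E'
from station import *
print(get_obs()['t']);sign_off()
E
```

```text
54.9083
the job is handed in; nothing more can be done
```

All four parts are on their pads and released, and I handed the job in at 54.9 s of the 112 s allowed. I picked each one up, set it down with about 1 mm of clearance and let go; nothing was dropped.

- **Centring and turn:** From the wrist camera, each part was within about 1 mm and 0.6° of its outline, measured just after I let go.
- **Final check from above:** With the arm clear, the top camera put every part within 2 mm and 2.5° of its outline.
- **Sieve and jar:** Both read within about 2 mm of where they started, which is within measurement error.
- **Disagreements:** The networks also gave some false hits, such as the placed rotor reported as a ring and the yellow and small green pushers reported as the pusher. They fitted poorly or lay in the wrong place, so I dismissed them.
- **Not measured:** I did not measure height above the pads or tilt directly. They looked right in the pictures.

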